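Zero the scale and open the flavour bottle

ROBOT

A 7-joint arm with a two-finger parallel gripper is mounted at the origin on the work surface. World frame = base frame: x ahead of the robot, y to its left, z up, the work surface at z = 0. Lengths are in m, angles in rad, forces in N, time in s.
With the tool pointing down it reaches from about 0.425 to 0.925 m from the base axis. Payload 6.8 kg.
Tool frame: the origin (TCP) lies between the finger pads; the fingertips stand r.tip_extent ahead of it and the grasp point (between the pads) lies 5 mm behind it (r.tip_extent is the distance from the TCP to the fingertips, in m); y points along the fingers, x is the direction in which the jaws open and shut, and the axes are right-handed (so a half turn about y gives the same grasp; the last joint's range is limited). The gripper opens to 85 mm and grips with 20 to 120 N. Pads are 22 mm wide; open, the fingers measure 114 mm over their backs; the gripper's body (76 mm by 85 mm) begins 54 mm behind the grasp point. The pads swing forward as they close: fully open they stand 13 mm farther back than shut.
Start: joints at [1.048, 0.477, 0.022, 1.555, -0.011, 1.109, -0.083], TCP at [0.272, -0.618, 0.245] pointing down, gripper open.
Joint ranges: [-2.96, 2.96], [-0.34, 2.1], [-1.41, 1.46], [0.24, 2.44], [-1.37, 4.51], [0.17, 1.92], [-2.96, 2.96]. Speed limits (rad/s): [2.39, 2.39, 3.14, 3.14, 3.14, 3.14, 3.14].

INTERFACE

Orientations are given as a rotation vector (axis times angle).
In Python, from bench import r gives the robot as it stands.
- The arm moves only by the tool send_rows, never from a script. Its argument "plan" is a list of rows, each a list of 5 numbers: the shift along the tool's x, y, z in cm, then the turn about the tool's y in degrees, then the opening, from 0 (shut) to 1 (fully open). In form: [[dx, dy, dz, spin, grip], ...]. A call has 1 to 12 rows; each row shifts and turns the commanded pose from where the row before left it, along the tool's axes as they then stand; what a row does not reach is not made up. A row lasts 1/8 s, in which the tool goes at most 62.5 mm and 10.7 degrees, less where a joint would pass 70% of its speed; a pose out of reach is approached as far as the arm can. A call is refused whole if a number of a shift passes 6.25 or a number of a turn 10.7, either way. A call with a gripper value outside its range is refused whole. The fingers move at their own pace and stop on an object; "force" is the grip in N (left out, the last holds). Time passes only in rows, so rows that do not move let the fingers close. It gives the time, the measured TCP pose, the force and the opening at its end, in the units of the state.
- r.get_obs(): the state, without advancing time (a new reading comes with each control period).
- r.grab_frame(name): name is "side" or "top"; returns a dict with "image" (480x640x3 uint8, red, green, blue), "camera_matrix" (3x3 intrinsics, pixels), "D" ([k1, k2, p1, p2, k3] as OpenCV has them; the pictures are not rectified), "cam_to_world" (4x4, takes a point from camera to world coordinates). Camera axes: x right, y down, z forward; pixel columns grow to the right and rows downward; lengths in m; the calibration is good to about 2 mm. A picture is of the moment at which its call begins. There is no depth.
- r.hand_in(): hands the job in, once; it reports no verdict.
Trained networks look in the newest picture that a camera, given by its name, has taken for a name from the list of things; names that differ only in an ending like _2 or _b are one class to them, and where a whole thing is asked for, a point or a joint stands for the part that bears it (a point fixed in the world has none). Each returns a list of dicts, best first, with "p" (0 to 1); they miss things now and then, are a little off and sometimes report something else, mostly with a low value. They report only what shows in the picture. A call takes as long as a camera call.
- r.recognise(camera, target): "rect" ([left, top, right, bottom] in pixels, round what is visible of it).
The state is a dict: "clock": time; "joints": joint angles; "qvel": joint speeds; "tau": joint torques, N m; "tcp_pos": TCP position; "orientation": TCP orientation; "contact_force": force on the tool from outside, world axes, zero at the start; "moment": the same for the moment, N m; "grip_width": finger opening in m.
Only numpy, scipy, OpenCV 4.12 (cv2) and the standard library are available. Lean on these libraries where they do the work, as an engineer would, in place of code of your own. Each camera call takes 0.05 s, during which the arm holds its last target.

TASK

Zero the kitchen scale by pressing its recessed red button with the orange-handled stylus, and put the stylus back upright in its stand. Then open the amber flavour bottle: push its white safety cap down, twist it anticlockwise while pushing, lift it off, and finish still holding the cap level in the gripper, about 8 cm above the bottle's neck and straight over it. Leave the bowl, tubs, lid, spatula and piping cones where they stand.

Things in the scene. Friction and masses are not known exactly. Their poses are not given: they have to be found in the camera images.
- stylus_grip (a point): Middle of the stylus's orange handle (round, 18 mm diameter, 70 mm long), the point to grip from above. The stylus is 126 mm long and 60 g, stands upright, handle up; its z axis points up along it. From the tip upwards: steel shaft 8 mm diameter, 50 mm long; dark collar 26 mm diameter, 6 mm thick; handle. This point is 91 mm above the tip and 41 mm above the collar's underside.
- stylus: The stylus itself; origin at the lower end of its steel shaft (the tip), z up along the shaft.
- stylus_tip (a point): Tip of the stylus (lower end of the steel shaft, 6 to 8 mm diameter).
- stand_hole0 (a point): Centre of the mouth of the hole in the stylus's stand, a fixed white block 50 x 50 x 60 mm; the mouth is at its top, 60 mm above the table. The hole is 17 mm wide and 56 mm deep; parked, the stylus's collar lies on the block's top and its shaft reaches 50 mm into the hole.
- scale: Fixed bench scale, 240 mm (its x) by 170 mm (its y), origin at the middle of its underside, front towards -x of its own frame. White console strip along its front, top 42 mm above the table, with a dark display and the button hole; behind it a 160 mm square steel platform, top 41 mm above the table, carrying the bowl.
- tare_top (a point): Centre of the top face of the scale's red zero button (13 mm diameter), which sits 6 mm below the console's top at the bottom of a round 17 mm wide hole (too narrow for fingers). It moves straight down.
- tare (a joint): Travel of the zero button: 0 released, 0.004 m fully pressed; counts as pressed beyond 0.003. A spring returns it: 1.5 N to start it, 4 N fully down.
- cap_center (a point): Centre of the white ribbed push-and-turn cap on the amber bottle: round, 45 mm diameter, 30 mm tall, 30 g, this point half-way up on its axis, z up, x along the red mark on its top. Closed, its lower rim floats 7 mm above the bottle's shoulder on a sprung plug. Grip it round the side, from above.
- cap: The same cap; origin: centre of its lower rim. To open, push it down 4 to 7 mm (4 N to start, 6.5 N at 4 mm, 8 N at 7 mm, where it meets the shoulder) and, while down, turn it anticlockwise seen from above; it is free at 50 to 120 degrees of turn (75 is best) and lifts straight off. Two lugs inside block it otherwise.
- neck (a point): Centre of the bottle's shoulder under the cap, on the bottle's axis, 150 mm above the table; x is along the cap's red mark while closed. Closed, the cap's centre is 22 mm above this point. The straight neck below it is 42 mm in diameter and 24 mm tall.
- bottle: Amber bottle with yellow label, 76 mm diameter, 150 mm to the shoulder, held fast in a dark steel base clamp 92 mm across that is fixed to the table. Origin: centre of its underside. It stands on the left or on the right of the scale.
- decoy: Another bottle, green with white label and a pointed black spout, 180 mm tall, in the same kind of fixed clamp, on the other side of the scale. Not to be used. Origin: centre of its underside.
- bowl: Bystander: empty steel mixing bowl, 110 mm across, 55 mm tall, standing on the scale's platform. Origin: centre of its underside.
- tub_pink: Bystander: closed red-pink tub with white lid, 96 mm across, 98 mm tall, on the left of the table. Origin: centre of its underside.
- tub_blue: Bystander: closed blue tub with white lid, 106 mm across, 118 mm tall, on the right of the table. Origin: centre of its underside.
- spatula: Bystander: spatula lying flat on the left of the table. Origin: on its underside.
- nozzle_a: Bystander: small steel piping cone, 32 mm across, 45 mm tall, standing near the robot on the right. Origin: centre of its underside.
- nozzle_b: Bystander: small steel piping cone, 32 mm across, 45 mm tall, standing near the robot on the left. Origin: centre of its underside.
- tub_lid: Bystander: flat white tub lid, 100 mm across, 6 mm thick, lying on the right of the table. Origin: centre of its underside.

How it is judged:
By the outcome, as a careful person would: the job done as asked, in the order asked, and still so for the second after the job is handed in, while the arm keeps its last pose, push and grip.
It also fails if it takes over 58 s, if anything falls off the work surface, if the arm or the gripper's body presses on something with over 40 N, if the wrist force passes 120 N, or if a joint passes its speed limit or range.

## Working session

There is one attempt and no reset: what is moved stays moved. The work goes in short steps, Python scripts to look and compute and a tool call to move; the robot and the scene stay as the last step left them, time stands still between calls to the robot, and variables do not carry over. Pictures are saved under pics/ and viewed, and the job is handed in when it is done.

Besides the shell and the picture viewer there is one more tool, called by a JSON object that holds its "op" and its "data", one argument or row to a line. send_rows: Moves the arm, as the interface text tells. Its arguments: {"type":"object","properties":{"plan":{"type":"array","items":{"type":"array","items":{"type":"number"}}},"force":{"type":"number"}},"required":["plan"]}

```bash
ls; mkdir -p pics; python3 - <<'E'
from bench import r
import cv2,numpy as np
o=r.get_obs()
for k,v in o.items(): print(k,np.round(v,4))
print(r.tip_extent)
for c in("side","top"):
    f=r.grab_frame(c)
    cv2.imwrite(f"pics/{c}0.png",f["image"][:,:,::-1])
    print(c,f["camera_matrix"],f["D"],np.round(f["cam_to_world"],4))
    for t in["stylus","stylus_grip","stand_hole0","tare_top","cap_center","bottle","decoy","scale","bowl","neck","cap"]:
        try: print(c,t,[(np.round(d["rect"],1).tolist(),round(d["p"],2)) for d in r.recognise(c,t)[:3]])
        except Exception as e: print(t,e)
print(r.get_obs()["clock"])
E
```

```text
pics
clock 0.0
joints [ 1.0479  0.4778  0.0224  1.5565 -0.0115  1.1093 -0.0831]
qvel [-0.001  -0.0015  0.      0.0001  0.0002  0.0004 -0.001 ]
tau [-2.00000e-04 -5.96444e+01  1.60790e+00 -2.81197e+01  1.25000e-02
  9.30000e-03  0.00000e+00]
tcp_pos [ 0.2718 -0.6173  0.2443]
orientation [-1.3764  0.8997 -0.897 ]
contact_force [ 0.2556  0.1576 -0.5469]
moment [0.0372 0.0143 0.0409]
grip_width 0.0855
0.014
side [[578.16893153   0.         327.95734958]
 [  0.         578.16893153 236.94064321]
 [  0.           0.           1.        ]] [-0.00727984  0.          0.          0.          0.        ] [[ 0.9908 -0.1081  0.0812  0.4378]
 [-0.1339 -0.7014  0.7    -0.8987]
 [-0.0187 -0.7045 -0.7095  1.0314]
 [ 0.      0.      0.      1.    ]]
side stylus [([279.8, 217.9, 293.0, 246.7], 0.52), ([392.5, 215.3, 437.5, 256.9], 0.33)]
side stylus_grip [([283.5, 218.5, 293.1, 250.4], 0.49)]
side stand_hole0 [([275.4, 235.5, 298.7, 269.8], 0.88)]
side tare_top []
side cap_center []
side bottle [([296.1, 336.0, 342.3, 398.2], 0.72)]
side decoy [([279.3, 144.5, 315.8, 212.9], 0.78), ([297.4, 337.6, 345.
[... 561 characters left out ...]
997 -0.0231  0.0084 -0.0157]
 [-0.0039 -0.1868 -0.9824  1.3064]
 [ 0.      0.      0.      1.    ]]
top stylus []
top stylus_grip [([285.2, 288.2, 294.6, 298.9], 0.59)]
top stand_hole0 [([278.6, 282.4, 302.0, 307.9], 0.57)]
top tare_top []
top cap_center [([415.9, 264.6, 439.6, 285.2], 0.69)]
top bottle [([397.8, 266.1, 441.1, 298.9], 0.96), ([462.2, 306.3, 500.0, 347.7], 0.6)]
top decoy [([189.4, 252.4, 227.9, 293.9], 0.69)]
top scale [([266.8, 157.7, 342.7, 255.1], 0.94)]
top bowl [([282.7, 156.7, 329.6, 195.2], 0.76), ([110.8, 200.3, 158.0, 239.5], 0.5)]
top neck [([284.5, 285.7, 296.8, 299.4], 0.69), ([396.9, 262.0, 443.4, 302.9], 0.64)]
top cap [([420.4, 266.6, 442.3, 286.7], 0.85)]
1.2
```

View pics/side0.png

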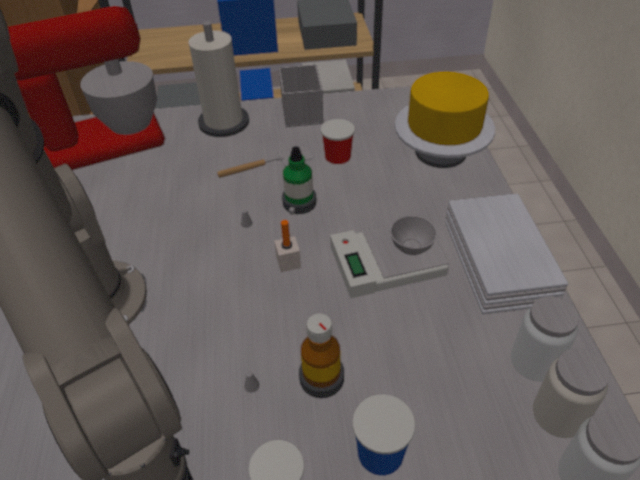

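View pics/top0.png

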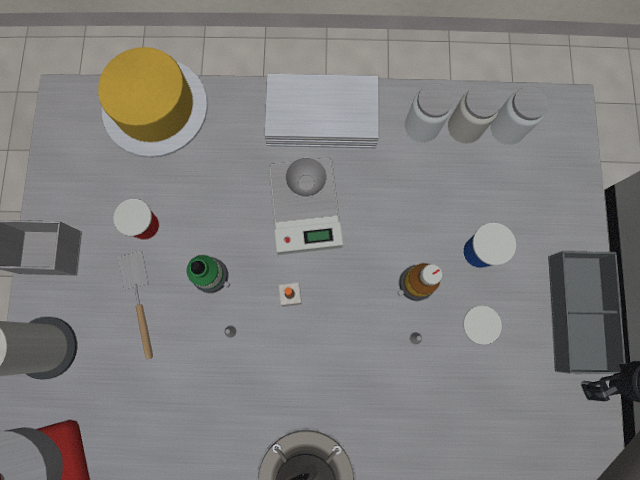

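```bash
python3 - <<'E'
import cv2
s=cv2.imread("pics/side0.png");t=cv2.imread("pics/top0.png")
def c(n,im,x0,y0,w,h): cv2.imwrite(n,cv2.resize(im[y0:y0+h,x0:x0+w],(800,600),interpolation=cv2.INTER_CUBIC))
c("pics/s_a.png",s,265,205,120,90)
c("pics/s_b.png",s,270,305,120,90)
c("pics/t_a.png",t,262,150,200,150)
E
```

```text
(no output)
```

View pics/s_a.png

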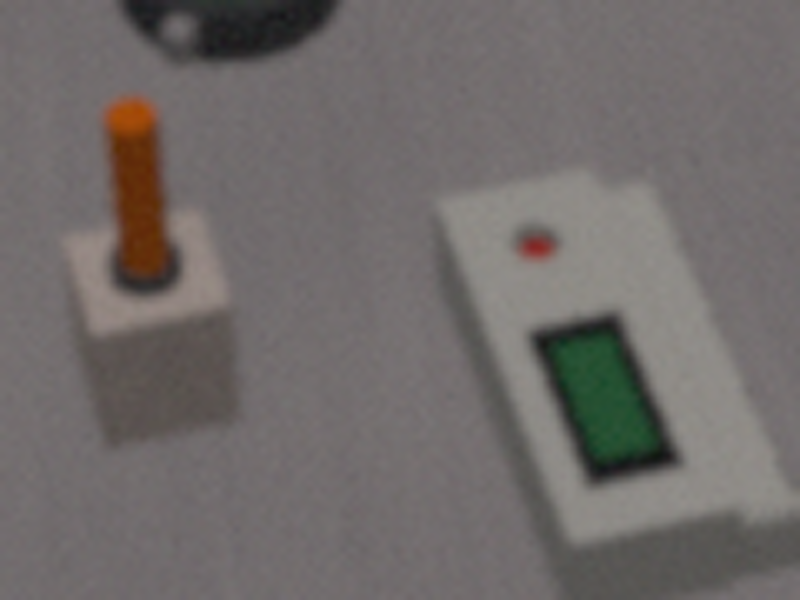

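View pics/s_b.png

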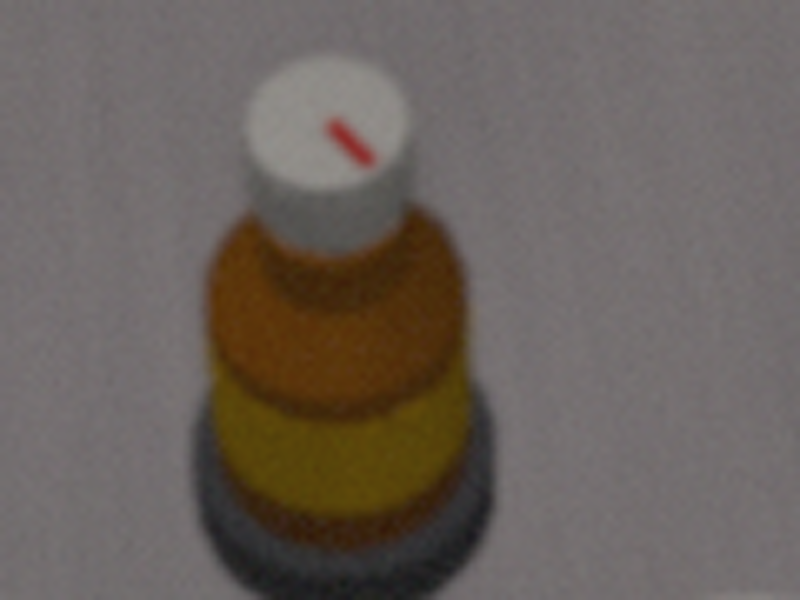

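View pics/t_a.png

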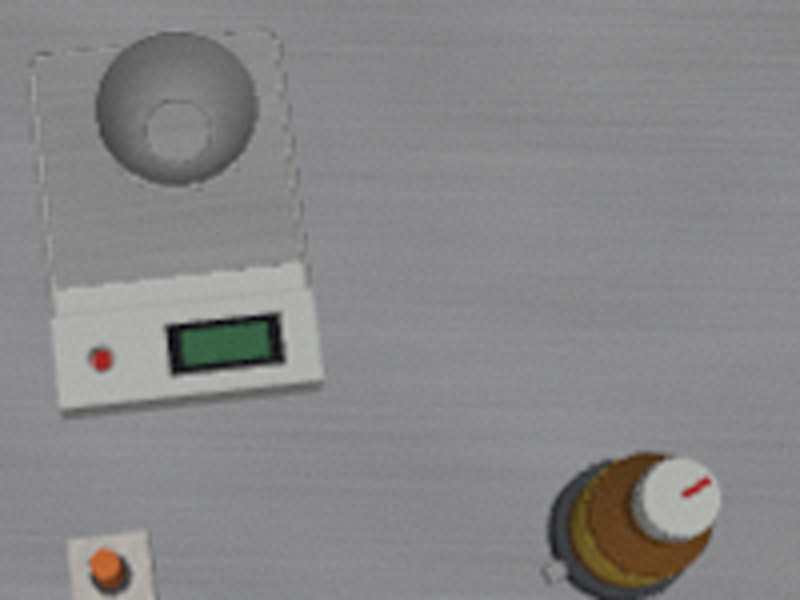

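```bash
cat > h.py <<'E'
from bench import r
import numpy as np, cv2
from scipy.spatial.transform import Rotation as R
def load():
    return {c:r.grab_frame(c) for c in("side","top")}
def ray(f,p):
    u=cv2.undistortPoints(np.array([[p]],float),f["camera_matrix"],np.array(f["D"],float))[0,0]
    T=np.array(f["cam_to_world"]); d=T[:3,:3]@np.array([u[0],u[1],1]); return T[:3,3],d/np.linalg.norm(d)
def at(f,p,z):
    o,d=ray(f,p); return o+d*(z-o[2])/d[2]
def proj(f,X):
    T=np.linalg.inv(np.array(f["cam_to_world"]));rv=cv2.Rodrigues(T[:3,:3])[0]
    return cv2.projectPoints(np.atleast_2d(np.array(X,float)),rv,T[:3,3],f["camera_matrix"],np.array(f["D"],float))[0][:,0]
def tri(fs,ps):
    A=np.zeros((3,3));b=np.zeros(3)
    for f,p in zip(fs,ps):
        o,d=ray(f,p);M=np.eye(3)-np.outer(d,d);A+=M;b+=M@o
    return np.linalg.solve(A,b)
E
python3 - <<'E'
from h import *
f=load()
S,T=f["side"],f["top"]
px=lambda s,x0,y0,k:((s[0]+.5)*k-.5+x0,(s[1]+.5)*k-.5+y0)
sa=lambda x,y:px((x,y),265,205,.15); sb=lambda x,y:px((x,y),270,305,.15); ta=lambda x,y:px((x,y),262,150,.25)
def show(n,z,s=None,t=None):
    print(n,"side",np.round(at(S,s,z),4) if s else None,"top",np.round(at(T,t,z),4) if t else None, "tri",np.round(tri((S,T),(s,t)),4) if s and t else None)
show("handletop",.136,sa(132,113),ta(104,561))
show("collar",.063,sa(146,266),None)
show("hole",.042,sa(537,242),ta(101,357))
show("captop",.187,sb(328,124),ta(681,498))
show("redout",.187,sb(372,162),ta(710,481))
show("redin",.187,sb(330,122),ta(684,495))
# stand top corners side
for c in[(64,238),(195,212),(232,305),(95,338)]: show("stand",.06,sa(*c))
o=r.get_obs();print(R.from_rotvec(o["orientation"]).as_matrix().round(4))
# segment masks
for n,F in f.items():
    im=F["image"].astype(int); hsv=cv2.cvtColor(F["image"],cv2.COLOR_RGB2HSV)
    print(n,proj(F,[o["tcp_pos"]]).round(1))
E
```

```text
handletop side [0.4501 0.0481 0.136 ] top [0.4522 0.0512 0.136 ] tri [0.4513 0.0513 0.1332]
collar side [0.4496 0.047  0.063 ] top None tri None
hole side [0.59   0.0581 0.042 ] top [0.5925 0.0629 0.042 ] tri [0.5921 0.0632 0.0371]
captop side [ 0.489  -0.2791  0.187 ] top [ 0.4901 -0.2747  0.187 ] tri [ 0.49   -0.2758  0.1826]
redout side [ 0.4991 -0.2932  0.187 ] top [ 0.5001 -0.2913  0.187 ] tri [ 0.4998 -0.2918  0.1852]
redin side [ 0.4896 -0.2785  0.187 ] top [ 0.4919 -0.2765  0.187 ] tri [ 0.4909 -0.277   0.1851]
stand side [0.4221 0.0681 0.06  ] top None tri None
stand side [0.4692 0.074  0.06  ] top None tri None
stand side [0.4777 0.0265 0.06  ] top None tri None
stand side [0.4293 0.0181 0.06  ] top None tri None
[[ 0.403   0.      0.9152]
 [-0.9152  0.      0.403 ]
 [-0.     -1.      0.    ]]
side [[182.2 528.6]]
top [[603.  377.7]]
```

{"op": "send_rows", "data": {
  "plan": [
    [0,0,0,7.92,1],
    [0,0,0,7.92,1],
    [0,0,0,7.92,1],
    [-5.5,-0.2,2,0,1],
    [-5.5,-0.2,2,0,1],
    [-5.5,-0.2,2,0,1],
    [-5.5,-0.2,2,0,1],
    [-5.5,0,2,0,1],
    [-5.5,0,2,0,1],
    [-5.5,0,2,0,1],
    [-5.5,0,2,0,1],
    [-5.5,0,2,0,1]
  ],
  "force": 40
}}

```text
clock: 2.8
tcp_pos: [0.4525, -0.121, 0.2538]
orientation: [-1.209, 1.208, -1.21]
contact_force: [1.9, -0.4, -0.1]
grip_width: 0.0852
```

```bash
python3 - <<'E'
from h import *
o=r.get_obs();print(o["clock"],o["tcp_pos"],o["joints"].round(3) if hasattr(o["joints"],"round") else o["joints"]);print(R.from_rotvec(o["orientation"]).as_matrix().round(4))
E
```

```text
2.8 [ 0.45252914 -0.12104033  0.25376432] [ 0.305  0.135 -0.194  2.011  0.031  0.996 -1.475]
[[-1.0e-04  1.2e-03  1.0e+00]
 [-1.0e+00 -4.0e-04 -1.0e-04]
 [ 4.0e-04 -1.0e+00  1.2e-03]]
```

{"op": "send_rows", "data": {
  "plan": [
    [-5.7,0,-0.05,0,1],
    [-5.7,0,-0.05,0,1],
    [-5.65,0,-0.05,0,1],
    [0,4,0,0,1],
    [0,4,0,0,1],
    [0,4,0,0,1],
    [0,2.5,0,0,1],
    [0,1.3,0,0,1],
    [0,0,0,0,0.6]
  ]
}}

```text
clock: 3.92
tcp_pos: [0.4503, 0.0477, 0.0951]
orientation: [-1.21, 1.21, -1.209]
contact_force: [-0.7, 0.5, 0.8]
grip_width: 0.0699
```

```bash
python3 - <<'E'
from h import *
f=load()
for n,c in(("side",(245,180,120,90)),("top",(240,240,120,90))):
    x,y,w,h=c;im=f[n]["image"][y:y+h,x:x+w,::-1]
    cv2.imwrite(f"pics/g1{n}.png",cv2.resize(im,(800,600),interpolation=cv2.INTER_CUBIC))
E
```

```text
(no output)
```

View pics/g1side.png

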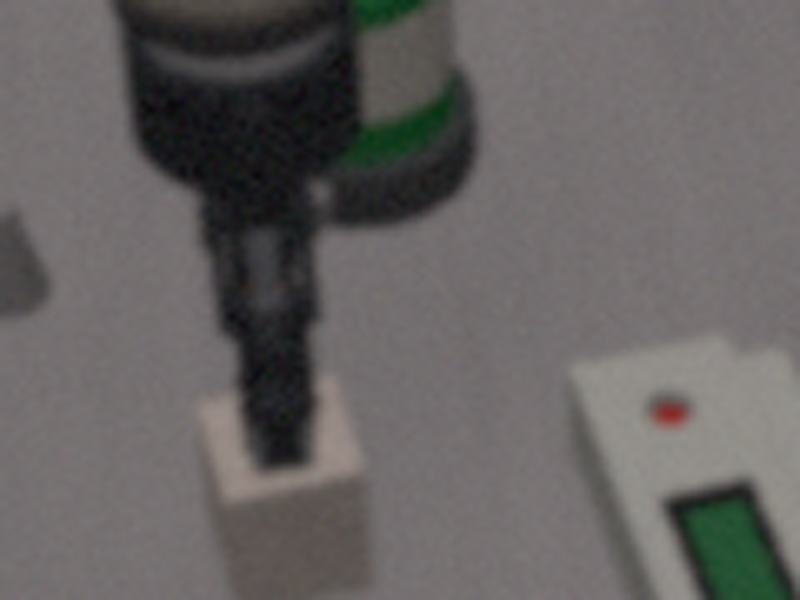

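View pics/g1top.png

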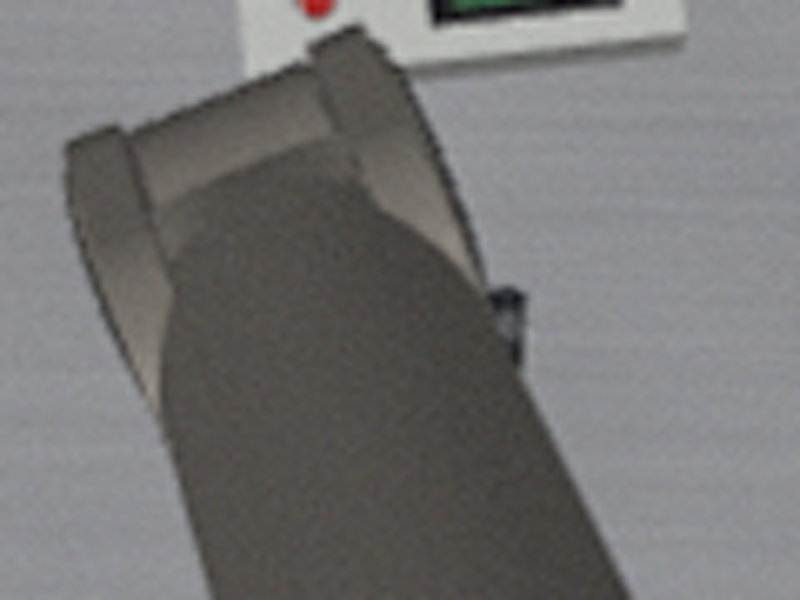

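{"op": "send_rows", "data": {
  "plan": [
    [0,0,0,0,0.4],
    [0,0,0,0,0.2],
    [0,0,0,0,0],
    [0,0,0,0,0],
    [0,0,0,0,0],
    [0,0,0,0,0]
  ],
  "force": 40
}}

```text
clock: 4.78
tcp_pos: [0.4511, 0.0479, 0.0961]
orientation: [-1.208, 1.208, -1.21]
contact_force: [-0.8, 0.4, 6.5]
grip_width: 0.0174
```

{"op": "send_rows", "data": {
  "plan": [
    [0,-1,0,0,0],
    [0,-4,0,0,0],
    [0,-4,0,0,0],
    [-0.3,0,4,0,0],
    [-0.4,0,5,0,0],
    [-0.4,0,5,0,0],
    [0,0,0,0,0],
    [0,0,0,0,0]
  ]
}}

```text
clock: 5.78
tcp_pos: [0.5894, 0.0587, 0.185]
orientation: [-1.211, 1.21, -1.208]
contact_force: [-0.4, -0.6, -0.6]
grip_width: 0.017
```

```bash
cat > look.py <<'E'
import sys
from h import *
tag=sys.argv[1]
f=load()
o=r.get_obs();print(o["clock"],o["tcp_pos"],o["contact_force"],o["grip_width"])
for i in range(2,len(sys.argv),2):
    n=sys.argv[i];x,y=map(int,sys.argv[i+1].split(","))
    cv2.imwrite(f"pics/{tag}{n}.png",cv2.resize(f[n]["image"][y:y+90,x:x+120,::-1],(800,600),interpolation=cv2.INTER_CUBIC))
E
python3 look.py h1 side 290,180 top 230,190
```

```text
5.875 [0.5891482  0.05860327 0.1853537 ] [ 0.42683926  0.77455652 -0.38172283] 0.01699960500754255
```

View pics/h1side.png

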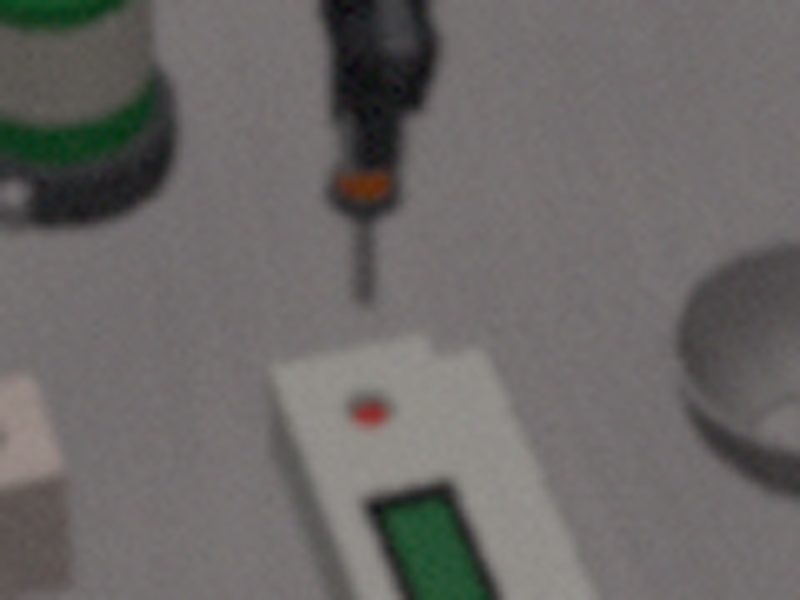

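View pics/h1top.png

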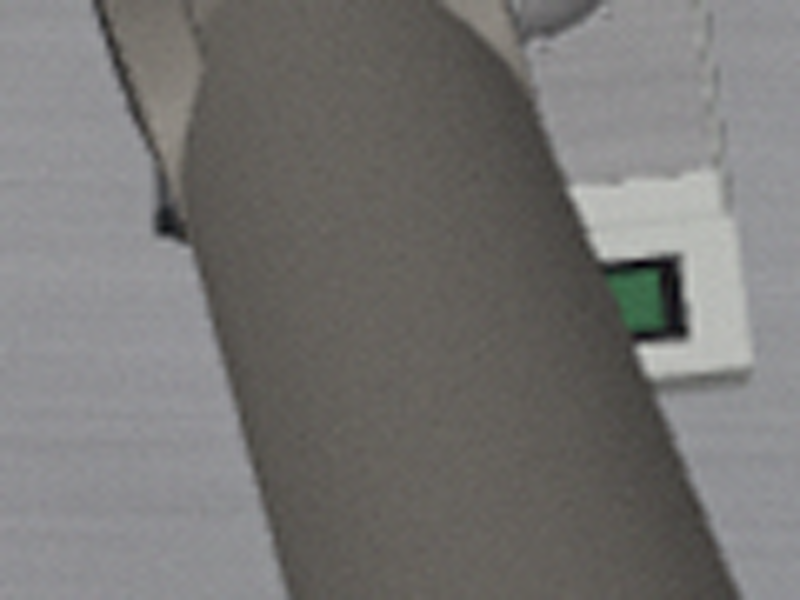

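```bash
python3 - <<'E'
from h import *
S=r.grab_frame("side")
px=lambda x,y:((x+.5)*.15-.5+290,(y+.5)*.15-.5+180)
print("tip",at(S,px(363,299),.0994),"collar c",at(S,px(364,190),.1525))
print("hole",at(S,px(370,408),.042))
o=r.get_obs()["tcp_pos"];print(o)
print("proj of expected tip", (proj(S,[[o[0],o[1],.0994]])-[290,180])/.15)
E
```

```text
tip [0.58688581 0.0557608  0.0994    ] collar c [0.58685947 0.05373673 0.1525    ]
hole [0.58990622 0.05845602 0.042     ]
[0.58927303 0.05858793 0.18547408]
proj of expected tip [[365.69216867 289.8730858 ]]
```

{"op": "send_rows", "data": {
  "plan": [
    [-0.23,1.5,0.25,0,0],
    [0,2,0,0,0],
    [0,1.4,0,0,0],
    [0,0,0,0,0],
    [0,0,0,0,0]
  ]
}}

```text
clock: 6.55
tcp_pos: [0.5933, 0.0612, 0.1366]
orientation: [-1.209, 1.209, -1.209]
contact_force: [0.2, -0.5, -0.7]
grip_width: 0.0171
```

```bash
python3 look.py h2 side 290,180
```

```text
6.65 [0.59349549 0.06117395 0.1370044 ] [-0.40981706 -0.74830234 -0.40324308] 0.01722599585221372
```

View pics/h2side.png

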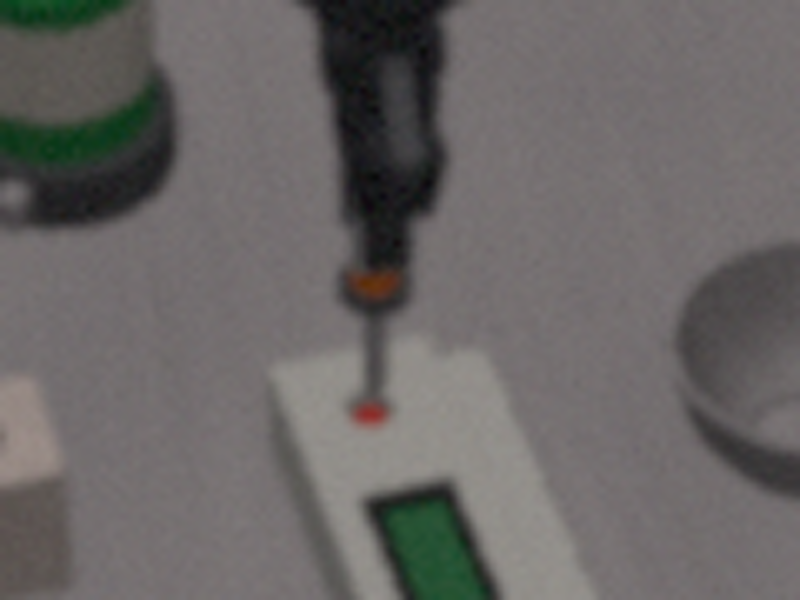

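```bash
python3 - <<'E'
from h import *
S=r.grab_frame("side")
px=lambda x,y:((x+.5)*.15-.5+290,(y+.5)*.15-.5+180)
print("tip",at(S,px(373,399),.051))
print("hole",at(S,px(370,408),.042), at(S,px(370,414),.036))
E
```

```text
tip [0.5902748  0.05402614 0.051     ]
hole [0.58990622 0.05845602 0.042     ] [0.59036004 0.06126699 0.036     ]
```

```bash
python3 - <<'E'
from h import *
S=r.grab_frame("side")
# difference: predicted tip pixel for tcp now given bias measured; stylus contour by column intensity
px=lambda x,y:((x+.5)*.15-.5+290,(y+.5)*.15-.5+180)
print("collar",at(S,px(375,288),.104))
im=S["image"].astype(int)
print(im[232:246,338:354].sum(2)//3)
print((im[232:246,338:354,0]-im[232:246,338:354,1]))
E
```

```text
collar [0.59111058 0.05584794 0.104     ]
[[120 123 123 126 128 126 110  88  80  97 123 139 140 141 142 139]
 [132 133 134 136 138 135 114  87  77  92 123 138 141 141 140 141]
 [141 140 140 141 144 135 116  88  77  95 122 138 142 143 143 143]
 [142 142 143 141 141 135 117  88  78  97 126 137 142 140 142 142]
 [141 142 141 144 142 135 116  87  80  96 123 139 143 141 145 142]
 [140 141 142 144 141 135 114  89  79  99 126 138 142 143 142 141]
 [142 141 141 141 134 123 105  88  79  97 124 139 142 142 141 143]
 [144 143 142 136 121 107  94  83  83  96 118 135 141 144 140 141]
 [143 142 140 130 109  93  85  81  82  90 111 132 141 143 142 142]
 [142 141 140 127 105  86  79  71  69  87 105 130 140 141 142 142]
 [142 143 143 132 115  93  82  76  81  96 114 133 140 142 144 143]
 [144 144 142 138 130 118 111 105 106 117 130 140 143 140 142 142]
 [143 142 142 140 139 134 129 128 128 136 138 141 142 142 142 142]
 [141 144 143 144 144 140 137 138 139 142 140 143 142 141 141 138]]
[[ 6  6  4  2  4  3  3  2  3  5  6  5  4  5  5  4]
 [ 4  4  4  3  3  4  4  2  3  2  3  4  5  4  5  5]
 [ 3  5  3  4  4  3  3  3  3  5  3  3  3  2  3  4]
 [ 1  3  3  4  3  2  4  4  4  2  2  5  3  4  5  5]
 [ 2  1  1  2  3  3  2  3  3  2  4  2  2  4  3  5]
 [ 5  1  4  3  3  2  4  5  2  1  0  1  2  3  2  3]
 [ 2  0  3  2  2  1  2  3  3  3  1  2  4  3  3  3]
 [ 3  3  2  3  2  3  4 10  9  5  1  3  3  3  3  2]
 [ 2  2  2  4  4 12 27 36 33 16  7  4  5  5  3  2]
 [ 3  3  1  3 13 41 64 80 72 46 16  5  2  5  4  3]
 [ 3  3  1  7 21 54 83 93 84 56 23  6  4  4  1  4]
 [ 4  2  2  3 13 33 49 55 53 28 14  5  2  4  3  3]
 [ 2  2  5  5  7 12 20 22 21 15  5  4  1  4  3  2]
 [ 5  3  4  5  2  6  5  6  5  3  4  4  4  2  5  3]]
```

{"op": "send_rows", "data": {
  "plan": [
    [0,0.5,0,0,0],
    [0,0.3,0,0,0],
    [0,0.2,0,0,0],
    [0,0,0,0,0]
  ]
}}

```text
clock: 7.25
tcp_pos: [0.5928, 0.061, 0.126]
orientation: [-1.21, 1.21, -1.209]
contact_force: [0.0, 0.8, -0.9]
grip_width: 0.0171
```

{"op": "send_rows", "data": {
  "plan": [
    [0,0.2,0,0,0],
    [0,0.2,0,0,0],
    [0,0,0,0,0]
  ]
}}

```text
clock: 7.62
tcp_pos: [0.593, 0.0611, 0.1222]
orientation: [-1.209, 1.209, -1.209]
contact_force: [-0.2, -0.2, -1.3]
grip_width: 0.0169
```

{"op": "send_rows", "data": {
  "plan": [
    [0,0.1,0,0,0],
    [0,0.1,0,0,0],
    [0,0,0,0,0]
  ]
}}

```text
clock: 8.0
tcp_pos: [0.5931, 0.0611, 0.1204]
orientation: [-1.209, 1.209, -1.209]
contact_force: [0.5, -0.6, 1.4]
grip_width: 0.017
```

```bash
python3 look.py h3 side 290,180
```

```text
8.1 [0.59311348 0.06108165 0.12045656] [-0.01998081 -0.28618862  1.36886941] 0.017106320380896167
```

View pics/h3side.png

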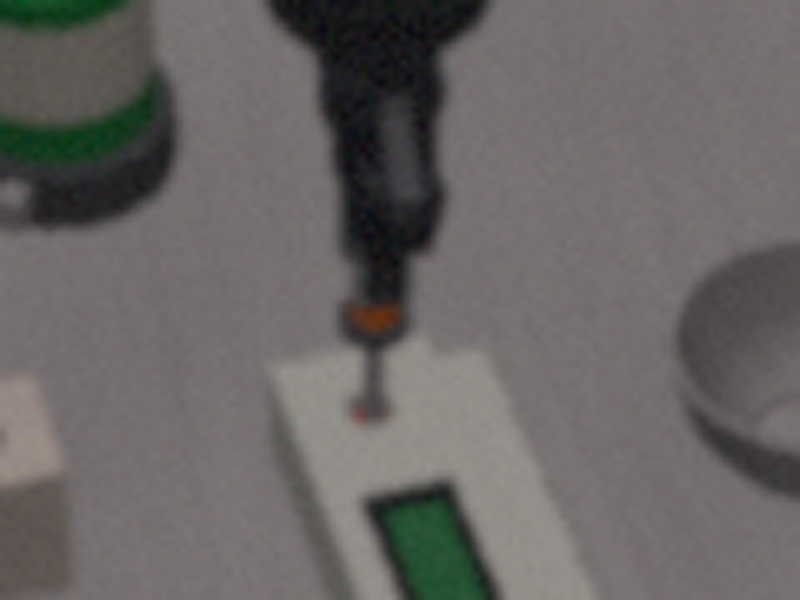

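{"op": "send_rows", "data": {
  "plan": [
    [0,0.15,0,0,0],
    [0,0.15,0,0,0],
    [0,0,0,0,0]
  ]
}}

```text
clock: 8.48
tcp_pos: [0.5934, 0.0611, 0.118]
orientation: [-1.209, 1.209, -1.21]
contact_force: [-1.0, 0.1, 7.1]
grip_width: 0.017
```

{"op": "send_rows", "data": {
  "plan": [
    [0,0.1,0,0,0],
    [0,0.1,0,0,0],
    [0,0,0,0,0],
    [0,0,0,0,0]
  ]
}}

```text
clock: 8.98
tcp_pos: [0.594, 0.0612, 0.1176]
orientation: [-1.207, 1.207, -1.21]
contact_force: [-3.5, -1.1, 18.0]
grip_width: 0.0172
```

```bash
python3 look.py h4 side 290,180
```

```text
9.075 [0.594035   0.06120108 0.1176024 ] [-4.68940024 -0.89332397 18.90059371] 0.01698367041021888
```

View pics/h4side.png

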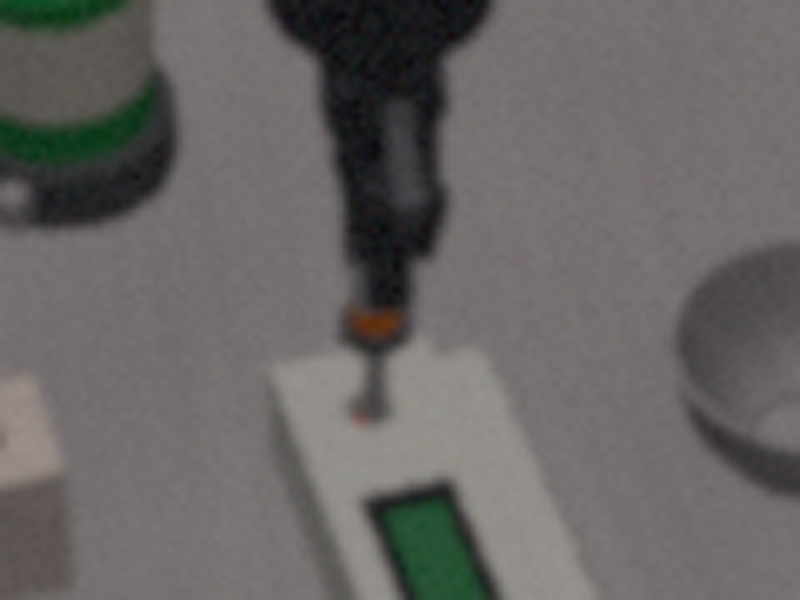

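{"op": "send_rows", "data": {
  "plan": [
    [0,-2,0,0,0],
    [0,-5,0,0,0],
    [0.43,0,-5,0,0],
    [0.45,0,-5,0,0],
    [0.45,0,-4.25,0,0],
    [0,3.4,0,0,0],
    [0,0,0,0,0],
    [0,0,0,0,0]
  ]
}}

```text
clock: 10.07
tcp_pos: [0.4511, 0.048, 0.1518]
orientation: [-1.209, 1.209, -1.209]
contact_force: [-0.4, 0.0, -0.5]
grip_width: 0.0167
```

```bash
python3 look.py b1 side 245,180; python3 - <<'E'
from h import *
S=r.grab_frame("side"); o=r.get_obs()["tcp_pos"]
pr=lambda X:(proj(S,X)-[245,180])/.15
print("hole c",pr([[o[0],o[1],.06]]), "tip",pr([[o[0],o[1],o[2]-.086]]))
E
```

```text
10.175 [0.4515543  0.04805203 0.15208317] [-0.06211692  0.68109385 -0.82420942] 0.017159216933029343
hole c [[282.09583957 433.14564794]] tip [[280.90818195 421.11533648]]
```

View pics/b1side.png

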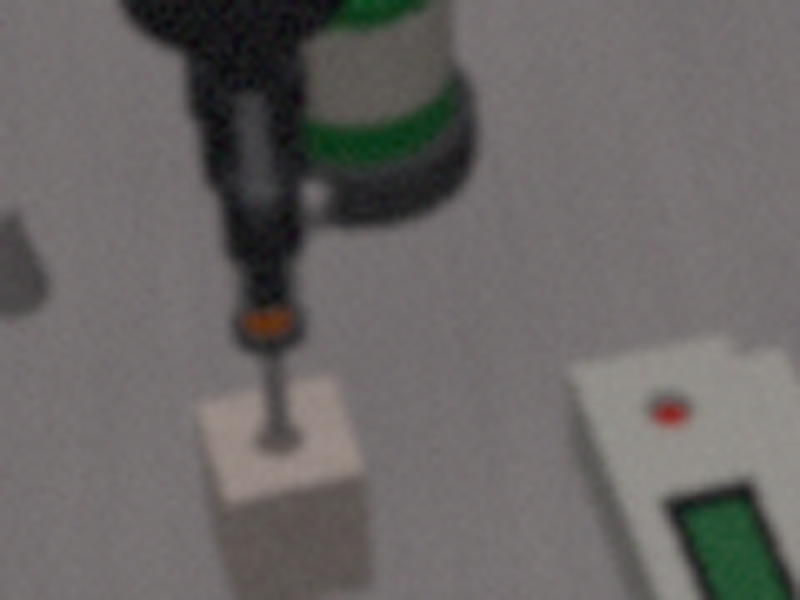

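{"op": "send_rows", "data": {
  "plan": [
    [0,1,0,0,0],
    [0,1,0,0,0],
    [0,1.2,0,0,0],
    [0,1.3,0,0,0],
    [0,0.6,0,0,0],
    [0,0.3,0,0,0],
    [0,0,0,0,0]
  ]
}}

```text
clock: 11.1
tcp_pos: [0.4505, 0.0478, 0.0972]
orientation: [-1.209, 1.209, -1.209]
contact_force: [-0.4, -0.1, -0.4]
grip_width: 0.0172
```

{"op": "send_rows", "data": {
  "plan": [
    [0,0.1,0,0,0],
    [0,0.05,0,0,0],
    [0,0,0,0,0],
    [0,0,0,0,0.35],
    [0,0,0,0,0.7],
    [0,0,0,0,1],
    [0,0,0,0,1],
    [0,0,0,0,1],
    [0,-3,0,0,1],
    [0,-5,0,0,1],
    [0,-5,0,0,1]
  ]
}}

```text
clock: 12.48
tcp_pos: [0.4501, 0.0477, 0.2271]
orientation: [-1.21, 1.21, -1.209]
contact_force: [1.1, 0.4, -0.0]
grip_width: 0.0854
```

```bash
python3 look.py b2 side 245,180
```

```text
12.575 [0.45356691 0.04852613 0.23079692] [ 0.90726277 -0.31435804 -0.54563275] 0.08577476470563318
```

View pics/b2side.png

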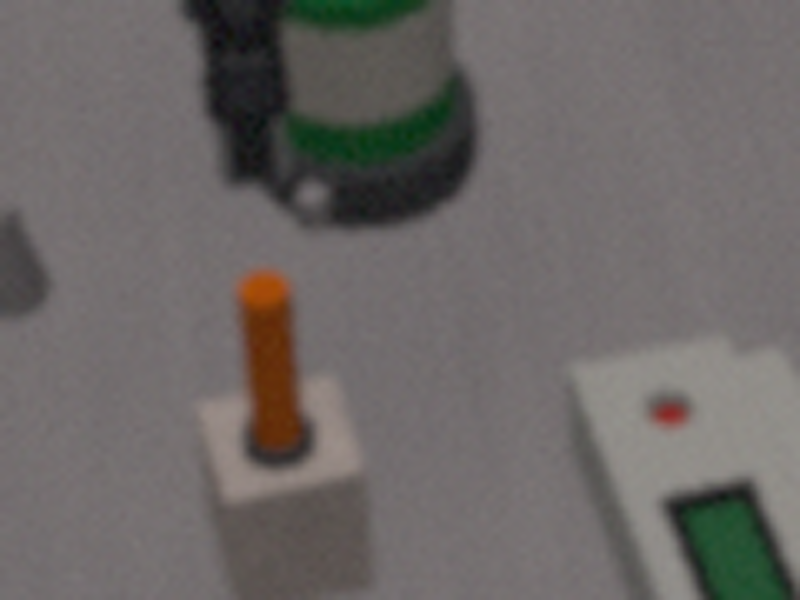

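{"op": "send_rows", "data": {
  "plan": [
    [5,0,0.6,0,1],
    [6,0,0.65,0,1],
    [6,0,0.65,0,1],
    [6,0,0.65,0,1],
    [6,0,0.65,0,1],
    [3.5,0,0.65,0,1],
    [0,0,0,0,1],
    [0,0,0,0,1]
  ]
}}

```text
clock: 13.58
tcp_pos: [0.4888, -0.2761, 0.2251]
orientation: [-1.21, 1.21, -1.207]
contact_force: [-0.3, 0.6, 0.0]
grip_width: 0.0857
```

```bash
python3 look.py c1 side 260,285 top 360,220;  python3 - <<'E'
from h import *
print(np.round(r.get_obs()["joints"],3))
E
```

```text
13.675 [ 0.48908087 -0.27554004  0.22551236] [-0.92784849 -0.9779439  -0.05907989] 0.08535026113196444
[ 0.512  0.317 -0.135  1.844  0.05   0.984 -1.212]
```

View pics/c1side.png

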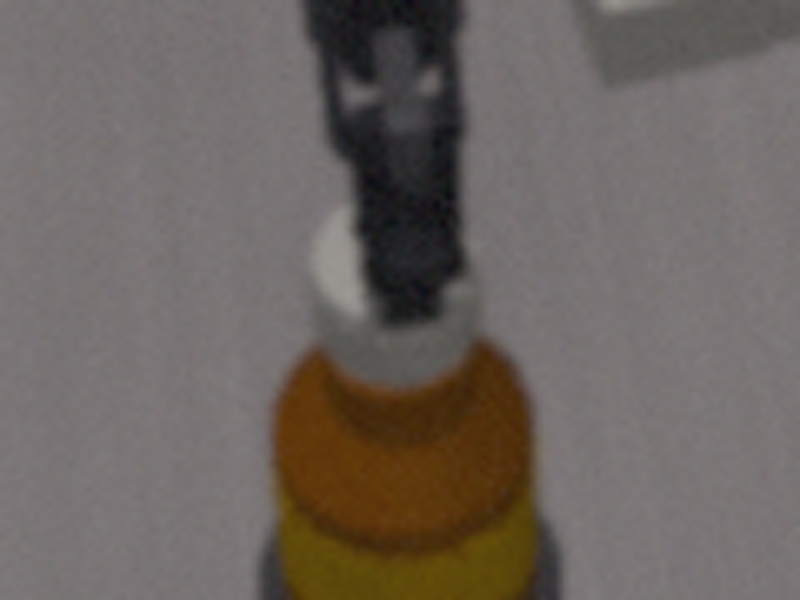

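View pics/c1top.png

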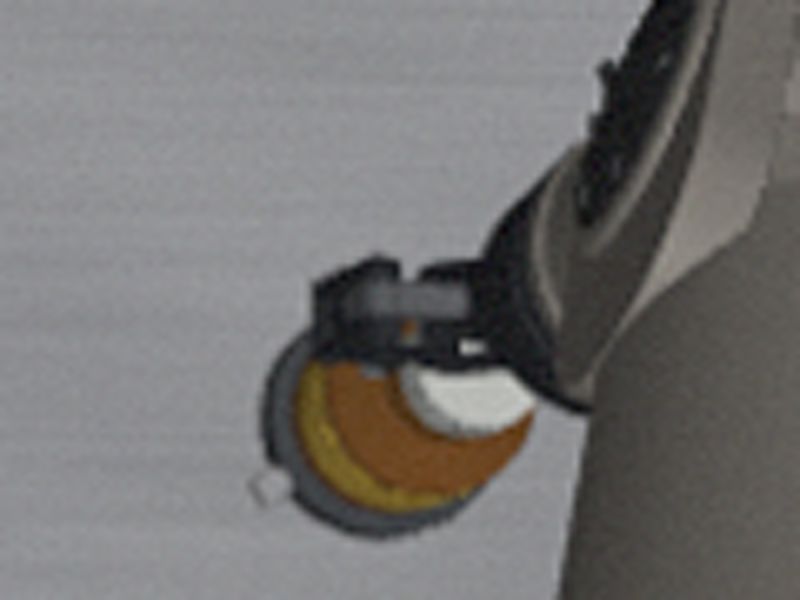

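```bash
python3 - <<'E'
from h import *
S=r.grab_frame("side");T=r.grab_frame("top"); o=np.array(r.get_obs()["tcp_pos"])
pr=lambda X:(proj(S,X)-[260,285])/.15
print(pr([o+[0,-.043,-.01],o+[0,-.057,-.0],o+[0,-.043,.02]]))
for c in[(.4895,-.277),(.489,-.279),(.4915,-.277)]:
  a=np.linspace(0,2*np.pi,60)
  ring=np.array([[c[0]+.0225*np.cos(t),c[1]+.0225*np.sin(t),z] for z in(.157,.187) for t in a]); p=pr(ring)
  print(c,"x",p[:60,0].min().round(),p[:60,0].max().round(),p[60:,0].min().round(),p[60:,0].max().round(),"bottom",p[:60,1].max().round(),"top",p[60:,1].min().round())
E
```

```text
[[408.01332693 312.15855438]
 [413.924199   334.15024806]
 [404.78604284 241.90940051]]
(0.4895, -0.277) x 314.0 478.0 309.0 476.0 bottom 382.0 top 181.0
(0.489, -0.279) x 313.0 477.0 308.0 475.0 bottom 388.0 top 187.0
(0.4915, -0.277) x 321.0 485.0 317.0 483.0 bottom 381.0 top 180.0
```

{"op": "send_rows", "data": {
  "plan": [
    [0.1,2,0.1,0,1],
    [0,2,0,0,1],
    [0,1,0,0,1],
    [0,0.5,0,0,1],
    [0,0,0,0,0.75],
    [0,0,0,0,0.65],
    [0,0,0,0,0.6]
  ],
  "force": 30
}}

```text
clock: 14.65
tcp_pos: [0.4903, -0.2784, 0.1713]
orientation: [-1.209, 1.208, -1.21]
contact_force: [0.2, -0.0, 0.0]
grip_width: 0.0511
```

{"op": "send_rows", "data": {
  "plan": [
    [0,0,0,0,0.5],
    [0,0,0,0,0.4],
    [0,0,0,0,0.3],
    [0,0,0,0,0.3]
  ],
  "force": 30
}}

```text
clock: 15.15
tcp_pos: [0.4904, -0.2778, 0.1712]
orientation: [-1.209, 1.209, -1.209]
contact_force: [-1.6, 3.1, 6.6]
grip_width: 0.0436
```

{"op": "send_rows", "data": {
  "plan": [
    [0,0,0,0,0.2],
    [0,0.2,0,0,0.2],
    [0,0.2,0,0,0.2],
    [0,0.1,0,0,0.2],
    [0,0,0,0,0.2]
  ],
  "force": 55
}}

```text
clock: 15.78
tcp_pos: [0.4904, -0.2778, 0.1664]
orientation: [-1.209, 1.209, -1.209]
contact_force: [-1.9, 5.1, 7.8]
grip_width: 0.0432
```

```bash
python3 look.py c2 side 260,285
```

```text
15.875 [ 0.49037045 -0.27781726  0.16644131] [-1.68218007  3.23075491  7.66818994] 0.04324609787553443
```

View pics/c2side.png

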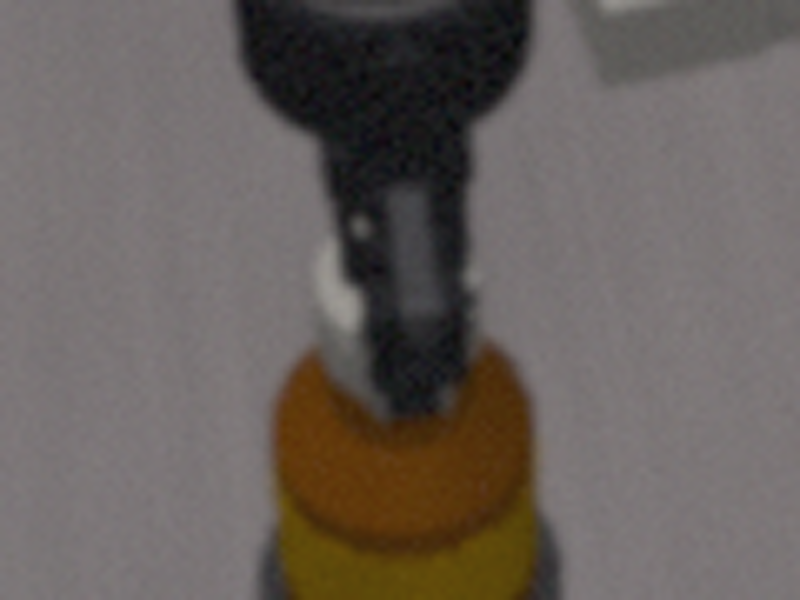

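{"op": "send_rows", "data": {
  "plan": [
    [0,0,0,-5,0.2],
    [0,0,0,-7.5,0.2],
    [0,0,0,-7.5,0.2],
    [0,0,0,-7.5,0.2],
    [0,0,0,0,0.2]
  ]
}}

```text
clock: 16.5
tcp_pos: [0.4911, -0.2773, 0.1665]
orientation: [-1.398, 0.846, -0.848]
contact_force: [0.1, 4.4, 6.5]
grip_width: 0.0435
```

{"op": "send_rows", "data": {
  "plan": [
    [0,0,0,-7.5,0.2],
    [0,0,0,-8,0.2],
    [0,0,0,-8,0.2],
    [0,0,0,-8,0.2],
    [0,0,0,-8,0.2],
    [0,0,0,-8,0.2],
    [0,0,0,0,0.2],
    [0,0,0,0,0.2]
  ]
}}

```text
clock: 17.5
tcp_pos: [0.4911, -0.2773, 0.1665]
orientation: [-1.56, 0.203, -0.206]
contact_force: [0.5, 4.4, 7.5]
grip_width: 0.0433
```

```bash
python3 look.py c3 side 260,285 top 360,220; python3 - <<'E'
from h import *
o=r.get_obs();print(R.from_rotvec(o["orientation"]).as_matrix().round(3),o["moment"],np.round(o["joints"],3))
E
```

```text
17.6 [ 0.4910497  -0.27725709  0.16648831] [0.10451185 5.16996057 7.05130572] 0.04320844108718792
[[ 0.966  0.002  0.258]
 [-0.258  0.001  0.966]
 [ 0.002 -1.     0.001]] [1.01394704 0.04583009 0.00610218] [ 0.732  0.417 -0.414  1.878  0.21   0.887 -0.044]
```

View pics/c3side.png

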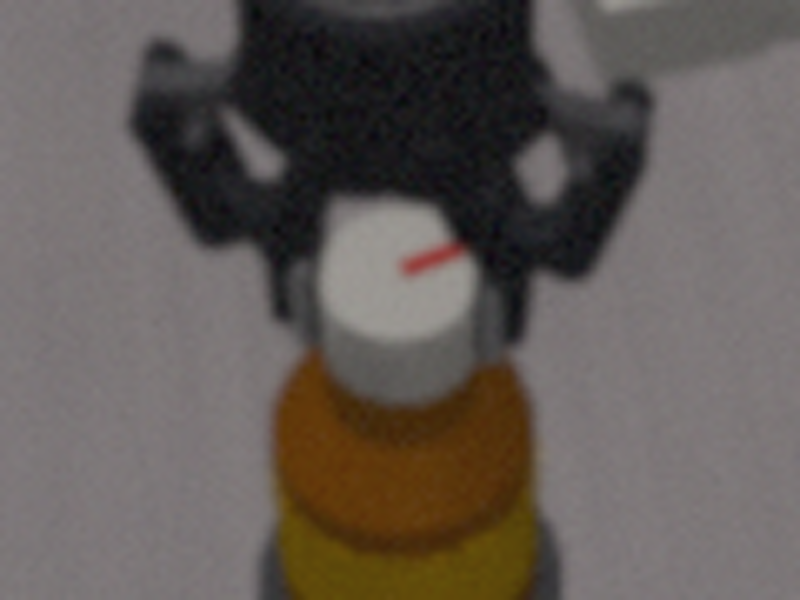

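View pics/c3top.png

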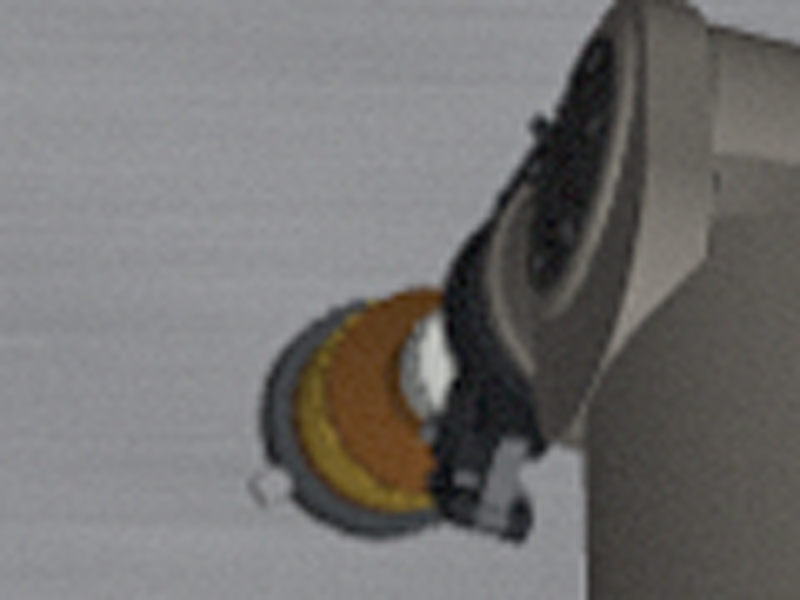

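{"op": "send_rows", "data": {
  "plan": [
    [0,-0.5,0,0,0.2],
    [0,-0.7,0,0,0.2],
    [0,-0.7,0,0,0.2],
    [0,0,0,0,0.2]
  ]
}}

```text
clock: 18.1
tcp_pos: [0.4901, -0.2797, 0.1855]
orientation: [-1.563, 0.205, -0.207]
contact_force: [-0.1, 0.6, 0.3]
grip_width: 0.0433
```

{"op": "send_rows", "data": {
  "plan": [
    [0,-1,0,0,0.2],
    [0,-1.8,0,0,0.2],
    [0,-1.5,0,0,0.2],
    [0,-0.4,0,0,0.2],
    [0,0,0,0,0.2],
    [0,0,0,0,0.2],
    [0,0,0,0,0.2]
  ]
}}

```text
clock: 18.98
tcp_pos: [0.4897, -0.2781, 0.2312]
orientation: [-1.561, 0.206, -0.205]
contact_force: [-0.1, 0.4, -0.5]
grip_width: 0.0437
```

```bash
python3 look.py c4 side 260,255 top 360,220; python3 - <<'E'
from h import *
for c in("side","top"): print(c,[(np.round(d["rect"],1).tolist(),round(d["p"],2)) for t in("cap","stylus") for d in r.recognise(c,t)[:2]])
E
```

```text
19.075 [ 0.48981859 -0.27817672  0.23139504] [ 0.37917004 -0.07487059 -0.51189781] 0.04343113978541442
side [([304.0, 291.7, 330.2, 327.9], 0.78), ([299.0, 324.0, 344.9, 401.4], 0.27), ([279.7, 218.3, 290.9, 249.8], 0.6)]
top [([424.5, 266.3, 435.3, 279.7], 0.69)]
```

View pics/c4side.png

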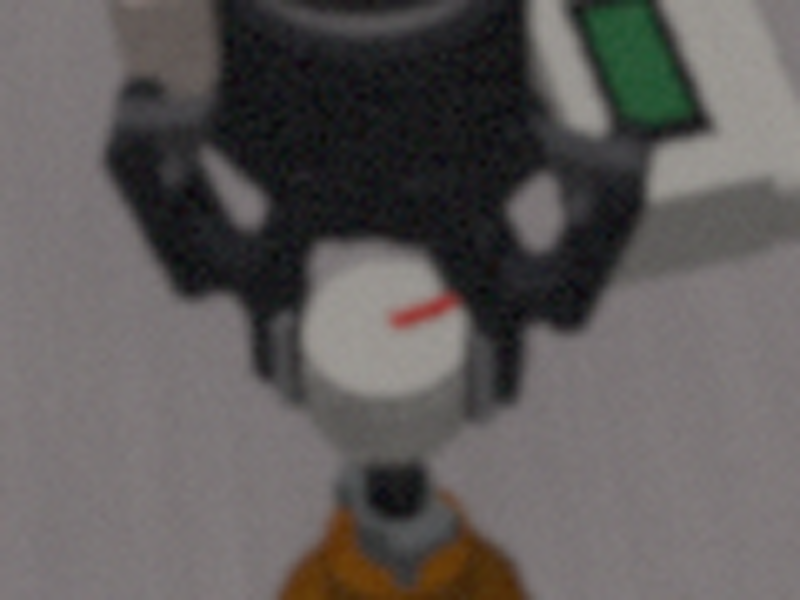

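View pics/c4top.png

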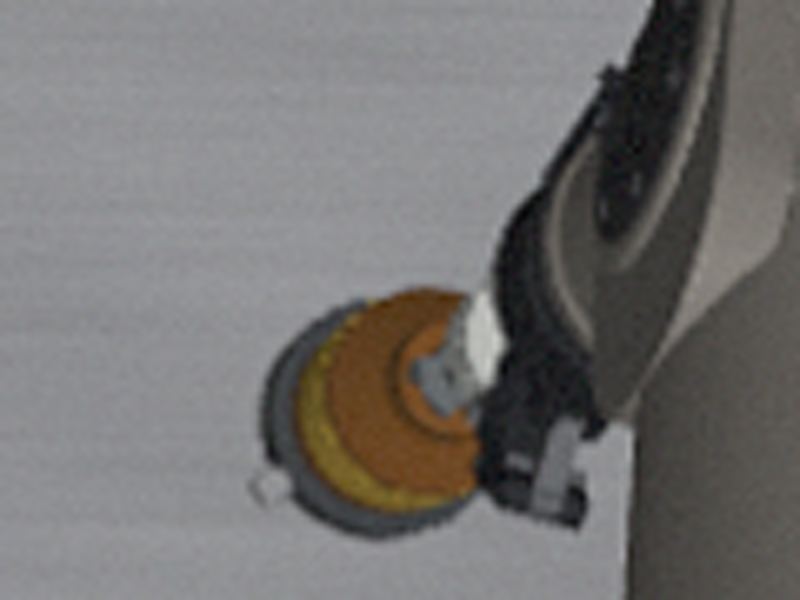

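```bash
python3 - <<'E'
from h import *
S=r.grab_frame("side")
b=((385+.5)*.15-.5+260,(328+.5)*.15-.5+255)
a=((328+.5)*.15-.5+270,(124+.5)*.15-.5+305)   # closed cap top (z .187) in first picture
p0=at(S,a,.187)
for z in(.240,.243,.246,.249): print(z,at(S,b,z)-p0)
print(r.hand_in())
E
```

```text
0.24 [-0.00062947  0.00241824  0.053     ]
0.243 [-8.21156771e-04  6.00846771e-05  5.60000000e-02]
0.246 [-0.00101284 -0.00229807  0.059     ]
0.249 [-0.00120452 -0.00465623  0.062     ]
the job is handed in; nothing more can be done
None
```

I zeroed the scale, put the stylus back in its stand and took the cap off the amber bottle. I then handed the job in at about 19 s of the 58 s allowed; no verdict was given.

- **Scale:** I pressed the button with the stylus until the force rose sharply to 18 N, which I took as the end of its travel. The travel from first contact was about 4 mm, and the picture showed the tip inside the hole.
- **Stylus:** The picture after release shows it upright, with its collar flat on the stand. A network also found it there at the end.
- **Cap:** I pushed it down by about 6 mm with 7–8 N, turned it 75° anticlockwise and lifted it off. The red mark turned by about the same amount, so the cap did not slip in the grip. The bottle's open neck shows in the last pictures.
- **Final hold:** The gripper still holds the cap level, at an opening of 43 mm. From the arm's readings, the cap's centre is at a height of about 0.231 m, or 81 mm above the neck point, and within about 1 mm sideways of where it was gripped.
- **Bystanders:** The arm touched nothing but the stylus and cap, judging by the force readings and close-ups. I took no final full picture of the bowl, tubs, lid, spatula and cones.

**Disagreements:**
- The two cameras differed by 3–5 mm in y throughout, so I worked from relative distances and the forces.
- The last side-camera check fits a cap about 3 mm lower (78 mm above the neck) or about 2 mm off sideways. That is within the reading and calibration error.

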